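Wedge up the drying board

TASK

Hang the oil can by its wire loop on the hook of the stand and let go of it, which clears the way to the drying board. Then lay the wedge flat on the bench and push it, thin end first, straight under the middle of the board's near edge until that edge has just lifted, about 5 mm off its bearers, and finish there still gripping the wedge in place. Lift the board with the wedge only, never with the gripper, and leave the two queens on it, the king and the cork block standing undisturbed.

Things in the scene. Friction and masses are not known exactly. Their poses are not given: they have to be found in the camera images.
- oil_can: Green enamel oil can, about 0.22 kg, standing in front of the drying board. Origin: centre of its underside, z up. Body 64 mm diameter, 56 mm high. A rigid 5 mm wire loop stands over it in its y-z plane; its hole looks along the can's x. A thin spout rises on the +y side to 66 mm out, 78 mm high. A round wooden grip tops the loop.
- can_loop (a point): Underside of the loop's top bar, in the middle, 103.5 mm above the can's underside: the point that rests on the hook. The loop's hole is open from 58 to 103.5 mm above the underside and 47 mm wide (y), narrowing to 30 mm above 92 mm.
- can_grip (a point): Middle of the can's upright wooden grip (22 mm diameter, on the can's axis, from 107 to 150 mm above the underside); this point is at 130 mm.
- hook_stand: Fixed steel stand: foot 100 x 100 x 12 mm, upright post of 14 mm diameter, and at its top a round level arm (8 mm diameter, axis 165 mm high) that runs 110 mm from the post along the stand's -x and ends in a short tip turned up, its top 181 mm above the bench. Origin on the bench at the middle of the post.
- hook_seat (a point): Top of the hook arm, 169 mm above the bench, 70 mm from the post along -x (40 mm in from the tip): a good place for the loop to hang.
- rack: Fixed dark wooden base of the drying board: two bearers 14 mm high, 25 mm wide along x at y = -95 and +95 mm (free space 165 mm wide between them), and a beam beyond the board. Origin on the bench below the middle of the board's near edge; +x points away from the robot, under the board.
- board: Pine drying board, 178 x 240 x 14 mm, about 0.5 kg, lying on the bearers, its underside 14 mm above the bench. Origin on the underside at the middle of its near edge, +x away from the robot. Hinged along its far edge, 180 mm from the near one; the near edge swings up freely when wedged.
- board_lip (a point): Middle of the lower corner of the board's near edge. 14 mm above the bench when the board lies on the bearers; its height tells the lift.
- wedge: Loose pine wedge, 130 mm long, 36 mm wide (y), about 0.09 kg, lying flat. Origin on the underside at mid-length, +x to the thin end. Heel block from x = -65 to -25 mm, 45 mm high, good to grip across the 36 mm (centre x = -45). Ramp from 25 mm high at x = -25 straight down to 5 mm at x = +65. Pushing it under the board takes some newtons, under 15 N.
- wedge_tip (a point): Thin end of the wedge, middle of the underside, 65 mm from its origin. The board's edge is first touched when above wedge x = +24 mm, and is lifted 5.5 mm when above x = 0.
- queen_a: Black lacquered queen, 85 mm tall, foot 34 mm diameter, standing on the board. Origin at its foot. Leave alone.
- queen_b: The other black queen, the same, also on the board. Leave alone.
- king: White king, 100 mm tall, foot 34 mm diameter, standing on the bench beyond the work. Leave alone.
- cork_block: Round cork sanding block, 64 mm diameter, 30 mm high, on the bench beyond the work. Leave alone.
Mind the look-alikes: they are no part of the job. There is more than one size of the oil_can; the job needs the smallest.

How it is judged:
On the way, in this order (a step that is already met when the one before it is completed fails the run):
1. the oil can hangs by its loop on the hook, let go of (distance between can_loop and hook_seat below 0.075 m and height (world z) of can_loop between 0.155 and 0.182 m and contact force between oil_can and hook_stand above 0.7 N and height (world z) of oil_can above 0.05 m and angle between oil_can's own z axis and vertical below 0.4 rad and contact force between oil_can and the fingers below 0.05 N and contact force between oil_can and the arm below 0.05 N), for 0.4 s.
2. the wedge, under the middle of the near edge, has lifted the board off its bearers (height (world z) of board_lip above 0.0165 m and contact force between wedge and board above 0.5 N and y of wedge in the frame of rack between -0.04 and 0.04 m and angle between the x axis of wedge and the x axis of rack, either way round below 0.26 rad and angle between wedge's own z axis and vertical below 0.1 rad and x of wedge_tip in the frame of rack above 0.02 m), for 0.2 s.
At the end, for the whole second after the job is handed in: Can hangs at rest by its loop on the hook (loop within 75 mm of the seat, 155 to 182 mm up), untouched. Wedge flat on the bench, within 15 degrees of straight and 40 mm of the middle, carries the board, lip 16.5 to 23.5 mm high; the gripper holds the wedge (over 1 N), not touching the board (all of step 1 and all of step 2 and linear speed of oil_can below 0.05 m/s and contact force between board and the fingers below 0.3 N and contact force between board and the arm below 0.3 N and height (world z) of board_lip below 0.0235 m and height (world z) of wedge below 0.005 m and contact force between wedge and the fingers above 1 N and linear speed of wedge below 0.01 m/s); the arm keeps its last pose, push and grip.
It fails at once if the first queen is knocked over or shoved more than 30 mm (distance of queen_a from where it was at the start of the episode above 0.03 m or angle between queen_a's own z axis and vertical above 0.35 rad).
It fails at once if the second queen is knocked over or shoved more than 30 mm (distance of queen_b from where it was at the start of the episode above 0.03 m or angle between queen_b's own z axis and vertical above 0.35 rad).
It fails at once if the king is knocked over or shoved more than 30 mm (distance of king from where it was at the start of the episode above 0.03 m or angle between king's own z axis and vertical above 0.35 rad).
It fails at once if the cork block is knocked over or shoved more than 30 mm (distance of cork_block from where it was at the start of the episode above 0.03 m or angle between cork_block's own z axis and vertical above 0.35 rad).
It fails at once if the robot itself presses on or lifts the drying board (contact force between board and the fingers above 2 N or contact force between board and the arm above 2 N).
It also fails if it takes over 69 s, if anything falls off the work surface, if the arm or the gripper's body presses on something with over 40 N, if the wrist force passes 120 N, or if a joint passes its speed limit or range.

ROBOT

A 6-joint arm with a two-finger parallel gripper is mounted at the origin on the work surface. World frame = base frame: x ahead of the robot, y to its left, z up, the work surface at z = 0. Lengths are in m, angles in rad, forces in N, time in s.
With the tool pointing down it reaches from about 0.425 to 1.125 m from the base axis. Payload 14.9 kg.
Tool frame: the origin (TCP) lies midway between the tips of the shut fingers; the grasp point (between the pads) lies 19 mm behind it; x points along the fingers, z is the direction in which the jaws open and shut, and the axes are right-handed (so a half turn about x gives the same grasp; the last joint's range is limited). The gripper opens to 91 mm and grips with 3 to 60 N. Pads are 32 mm wide; open, the fingers measure 118 mm over their backs; the gripper's body (76 mm by 178 mm) begins 60 mm behind the grasp point.
Start: joints at [-0.033, 0.379, 1.734, -0, 1.028, -0.033], TCP at [0.7, -0, 0.183] pointing down, gripper open.
Joint ranges: [-2.77, 2.77], [-0.74, 2.19], [0, 2.66], [-1.06, 4.2], [0.31, 2.87], [-3.08, 3.08]. Speed limits (rad/s): [1.89, 1.89, 2.39, 3.14, 3.14, 3.14].

INTERFACE

Orientations are given as a rotation vector (axis times angle).
In Python, from plant import arm, imaging, workorder gives the robot as it stands. The module is installed in compiled form; this text tells all that it offers.
- The arm moves only by the tool carry_out, never from a script. Its argument "deltas" is a list of rows, each a list of 3 entries, a list of its own where there are three numbers: the turn, a rotation vector about the tool's x, y, z in degrees, then the shift along the tool's x, y, z in m, then the finger opening in m, from 0 to 0.0912. A call has 1 to 10 rows; each row is the pose to reach, as a shift and turn from the pose measured when the call began, along the tool's axes at that moment; what a row does not reach only later rows make up. A row lasts 1/10 s, in which the tool goes at most 50 mm and 8.59 degrees, less where a joint would pass 70% of its speed; a pose out of reach is approached as far as the arm can. A call with a gripper value outside its range is refused whole. The fingers move at their own pace and stop on an object; the grip force is fixed at half the most. Time passes only in rows, so rows that repeat a pose let the fingers close. It gives the time, the measured TCP pose, the force and the opening at its end, in the units of the state.
- arm.sense(): the state, without advancing time (a new reading comes with each control period).
- imaging.grab_frame(name): name is "scene" or "side" or "wrist"; returns the picture (400x640x3 uint8, blue, green, red); there is no depth.
- imaging.calibration(name): a dict with "K" (3x3 intrinsics, pixels), "R" (3x3) and "t" (3): a world point X has camera coordinates R X + t. Camera axes: x right, y down, z forward; pixel columns grow to the right and rows downward; lengths in m; the calibration is good to about 2 mm. The wrist camera is an equidistant fisheye: a pixel r from the principal point sees the ray r / f radians off the axis. A picture is of the moment at which its call begins: read the wrist's pose just before it. calibration takes no time and is no camera call; for the wrist camera it gives the pose at the moment of the call.
- workorder.close_job(): hands the job in, once; it reports no verdict.
The state is a dict: "time": time; "joint_pos": joint angles; "dq": joint speeds; "tau": joint torques, N m; "tcp_pos": TCP position; "tcp_rot": TCP orientation; "ft_force": force on the tool from outside, world axes, zero at the start; "ft_torque": the same for the moment, N m; "width": opening from 0.0 (shut) to 1.0 (fully open).
Only numpy, scipy, OpenCV 4.12 (cv2) and the standard library are available. Lean on these libraries where they do the work, as an engineer would, in place of code of your own. Each camera call takes 0.05 s, during which the arm holds its last target. There are 200 camera calls.

## Working session

There is one attempt and no reset: what is moved stays moved. The work goes in short steps, Python scripts to look and compute and a tool call to move; the robot and the scene stay as the last step left them, time stands still between calls to the robot, and variables do not carry over. Pictures are saved under pics/ and viewed, about 8 in all and at most 12, crops included, and the job is handed in when it is done.

Besides the shell and the picture viewer there is one more tool, called after "Call:" by a JSON object that holds its "method" and its "body". carry_out: Moves the arm, as the interface text tells. Its arguments: {"type":"object","properties":{"deltas":{"type":"array","items":{"type":"array"}}},"required":["deltas"]}

```bash
mkdir -p pics
cat > h.py <<'E'
import numpy as np, cv2
from scipy.spatial.transform import Rotation as Rn
from plant import arm, imaging, workorder
def ray(cal,u,v):
    K,R,t=map(np.array,(cal['K'],cal['R'],cal['t'])); c=-R.T@t
    return c, R.T@np.linalg.inv(K)@np.array([u,v,1.])
def onz(cal,u,v,z):
    c,d=ray(cal,u,v); return c+d*(z-c[2])/d[2]
def proj(cal,X):
    K,R,t=map(np.array,(cal['K'],cal['R'],cal['t'])); p=K@(R@np.array(X)+t); return p[:2]/p[2]
def tri(c1,p1,c2,p2):
    a,d=ray(c1,*p1); b,e=ray(c2,*p2); s=np.linalg.lstsq(np.c_[d,-e],b-a,rcond=None)[0]
    P,Q=a+d*s[0],b+e*s[1]; return (P+Q)/2, np.linalg.norm(P-Q)
def delta(pos,R=None):
    s=arm.sense(); T=Rn.from_rotvec(s['tcp_rot']); sh=T.inv().apply(np.array(pos)-s['tcp_pos'])
    rv=(T.inv()*R).as_rotvec(degrees=True) if R is not None else np.zeros(3)
    return rv.round(2), sh.round(4)
E
python3 - <<'E'
from h import *
for n in ('scene','side'):
    im=imaging.grab_frame(n); cv2.imwrite(f'pics/{n}0.png',im)
    c=imaging.calibration(n); R=np.array(c['R']); print(n,-R.T@c['t'],R[2],np.array(c['K'])[0,0])
s=arm.sense(); print(s['tcp_rot'],Rn.from_rotvec(s['tcp_rot']).as_matrix().round(3),s['width'],s['time'])
E
```

```text
scene [ 1.20925094 -0.08082035  1.06575597] [-0.56124698  0.04682587 -0.82632268] 515.7843682045977
side [0.33934945 0.62317544 0.76432455] [ 0.25407098 -0.69100088 -0.67673164] 409.99099438497495
[-1.04557868e-05  1.57172788e+00  2.45066551e-05] [[-0.001 -0.     1.   ]
 [ 0.     1.     0.   ]
 [-1.     0.    -0.001]] 1.0019653085238667 0.1
```

View pics/scene0.png

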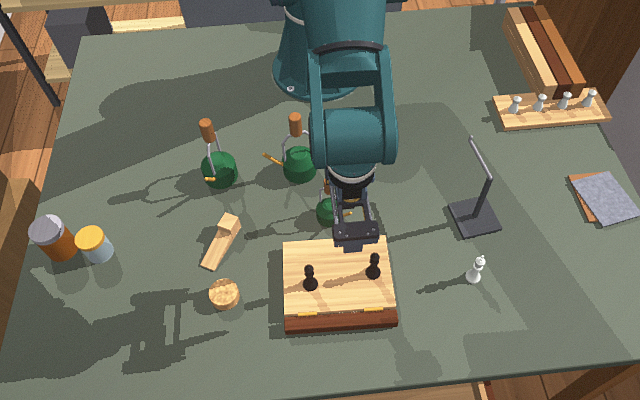

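View pics/side0.png

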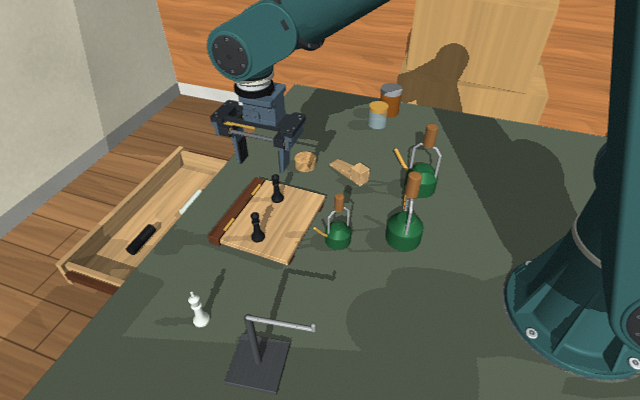

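Three green cans: scene (219,168), (299,165) and (328,208); in the side view (422,180), (404,230) and (338,235). The one nearest the board, at scene (328,208) / side (338,235), looks smallest. I'll confirm it in an enlarged crop.

Run:
```python
from h import *
a=cv2.imread('pics/scene0.png'); b=cv2.imread('pics/side0.png')
A=cv2.resize(a[100:290,190:390],None,fx=2,fy=2,interpolation=2)   # scale2
B=cv2.resize(b[120:280,290:450],None,fx=2.375,fy=2.375,interpolation=2)
C=cv2.resize(b[300:395,215:335],None,fx=2,fy=2); D=cv2.resize(a[130:240,440:510],None,fx=2,fy=2)
E=np.zeros((600,800,3),np.uint8); E[:380,:400]=A; E[:380,400:780]=B; E[385:575,:240]=C; E[380:600,300:440]=D
W=cv2.resize(a[205:280,190:260],None,fx=2.7,fy=2.7); E[385:385+W.shape[0],450:450+W.shape[1]]=W
cv2.imwrite('pics/crop1.png',E)
cs,cd=imaging.calibration('scene'),imaging.calibration('side')
for n,c,im in (('scene',cs,a),('side',cd,b)):
    h=cv2.cvtColor(im,cv2.COLOR_BGR2HSV); m=cv2.inRange(h,(55,120,40),(80,255,255))
    k,l,st,ce=cv2.connectedComponentsWithStats(m)
    for i in range(1,k):
        if st[i,4]>100: print(n,st[i],ce[i].round(1),onz(c,*ce[i],.028).round(3))
```

```text
scene [287 146  29  37 517] [301.6 160.8] [ 0.376 -0.078  0.028]
scene [211 152  26  32 352] [223.8 161.7] [ 0.355 -0.278  0.028]
side [407 163  31  35 510] [425.7 179.1] [ 0.364 -0.296  0.028]
side [ 386  212   37   39 1061] [403.6 231.8] [ 0.382 -0.079  0.028]
side [326 221  25  29 545] [338.5 235.6] [ 0.526 -0.014  0.028]
```

View pics/crop1.png

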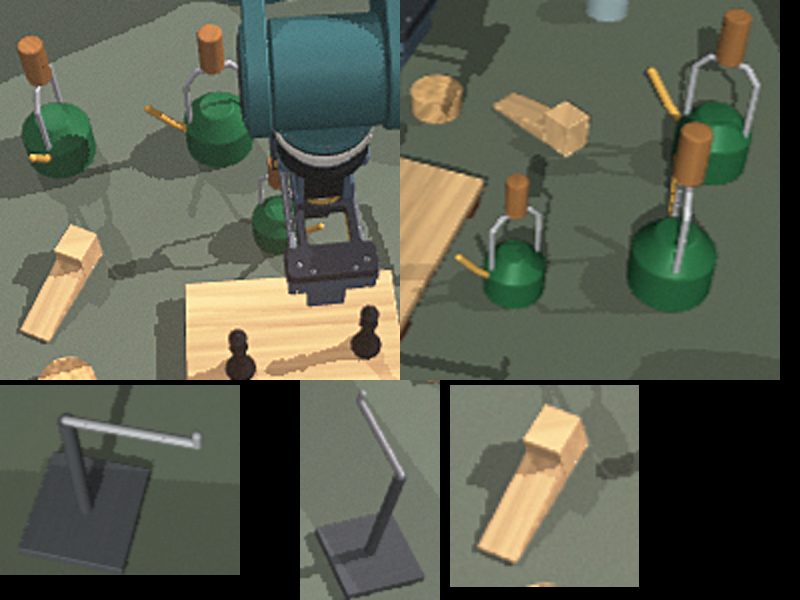

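The crop confirms it. The can by the board, side (338,235), has a body 25 px wide against 37 and 31 px for the others, and it stands at about (0.526, -0.014), in front of the board. The crop also shows the spout, hook and wedge corners clearly, so I'll turn those into positions.

Run:
```python
from h import *
cs,cd=imaging.calibration('scene'),imaging.calibration('side')
S=lambda x,y:(190+x/2,100+y/2)
B=lambda x,y:(290+(x-400)/2.375,120+y/2.375)
C=lambda x,y:(215+x/2,300+(y-385)/2)
D=lambda x,y:(440+(x-300)/2,130+(y-380)/2)
W=lambda x,y:(190+(x-450)/2.7,205+(y-385)/2.7)
print('spout tip',tri(cs,S(322,227),cd,B(458,257)), onz(cd,*B(458,257),.078), onz(cs,*S(322,227),.078))
print('grip mid',onz(cd,*B(516.5,195),.130),'top',onz(cd,*B(516.5,179),.150),'body',onz(cd,*B(514,275),.028))
print('loop shoulders side', onz(cd,*B(497,231),.092),onz(cd,*B(538,222),.092))
print('hook root',tri(cs,D(402,475),cd,C(63,421)))
print('hook tip',tri(cs,D(361,396),cd,C(197,435)))
print('foot scene',[onz(cs,*D(*p),.012).round(3) for p in((318,530),(396,514),(422,577),(350,597))])
print('foot side',[onz(cd,*C(*p),.012).round(3) for p in((55,455),(150,467),(123,570),(20,550))])
print('wedge thin',[onz(cs,*W(*p),.005).round(4) for p in((478,548),(517,561))])
print('wedge heel',[onz(cs,*W(*p),.045).round(4) for p in((548,406),(587,420),(567,465),(527,438))])
print('board scene',[onz(cs,*p,.028).round(4) for p in((283,240.5),(387,236.5))], 'side',[onz(cd,*p,.028).round(4) for p in((325,193),(291,263))])
```

```text
spout tip (array([0.57577753, 0.02147851, 0.07034029]), np.float64(0.003036419803915508)) [0.57235394 0.02666629 0.078     ] [0.58198473 0.02163465 0.078     ]
grip mid [ 0.53061823 -0.0220115   0.13      ] top [ 0.53132938 -0.02240442  0.15      ] body [ 0.52727612 -0.01270672  0.028     ]
loop shoulders side [ 0.54413484 -0.00603852  0.092     ] [ 0.5104484  -0.03122282  0.092     ]
hook root (array([0.57823016, 0.32634364, 0.16253831]), np.float64(0.0005652577479859235))
hook tip (array([0.46910594, 0.30681791, 0.17164341]), np.float64(0.003172302266339955))
foot scene [array([0.543, 0.27 , 0.012]), array([0.531, 0.37 , 0.012]), array([0.623, 0.376, 0.012]), array([0.64 , 0.284, 0.012])]
foot side [array([0.628, 0.288, 0.012]), array([0.534, 0.268, 0.012]), array([0.518, 0.367, 0.012]), array([0.614, 0.382, 0.012])]
wedge thin [array([ 0.6365, -0.333 ,  0.005 ]), array([ 0.6526, -0.2997,  0.005 ])]
wedge heel [array([ 0.5252, -0.2672,  0.045 ]), array([ 0.5437, -0.2333,  0.045 ]), array([ 0.5872, -0.2507,  0.045 ]), array([ 0.5562, -0.285 ,  0.045 ])]
board scene [array([ 0.6058, -0.139 ,  0.028 ]), array([0.6226, 0.1015, 0.028 ])] side [array([ 0.6078, -0.1468,  0.028 ]), array([0.6015, 0.1014, 0.028 ])]
```

Call:
{"method": "carry_out", "body": {"deltas": [[[-8, 0, 0], [0, -0.005, -0.04], 0.0912], [[-16, 0, 0], [0, -0.01, -0.08], 0.0912], [[-24, 0, 0], [0, -0.015, -0.12], 0.0912], [[-32, 0, 0], [0, -0.02, -0.15], 0.0912], [[-38, 0, 0], [0, -0.02, -0.17], 0.0912], [[-38, 0, 0], [0, -0.02, -0.17], 0.0912], [[-38, 0, 0], [0, -0.02, -0.17], 0.0912]]}}

```text
time: 0.8
tcp_pos: [0.5299, -0.02, 0.1825]
tcp_rot: [-0.518, 1.509, 0.518]
ft_force: [-0.4, -0.5, 0.1]
width: 1.0
```

Run:
```python
from h import *
s=arm.sense(); print(s['time'],s['tcp_pos'],Rn.from_rotvec(s['tcp_rot']).as_matrix().round(3))
c=imaging.calibration('wrist'); print(c['K'],np.array(c['R']).round(3),-np.array(c['R']).T@c['t'])
w=imaging.grab_frame('wrist'); sc=imaging.grab_frame('scene'); cv2.imwrite('pics/sc1.png',sc); cv2.imwrite('pics/w1.png',w)
cv2.imwrite('pics/v1.png',np.vstack([w[:300],sc[100:290]]))
```

```text
0.8 [ 0.52989336 -0.0200413   0.18254316] [[-0.    -0.614  0.789]
 [-0.     0.789  0.614]
 [-1.     0.    -0.   ]]
[[309.70691629   0.         322.76049244]
 [  0.         309.70691629 201.33196047]
 [  0.           0.           1.        ]] [[ 0.789  0.614  0.   ]
 [ 0.594 -0.764  0.253]
 [ 0.155 -0.199 -0.968]] [0.48613456 0.03646189 0.38490489]
```

View pics/w1.png

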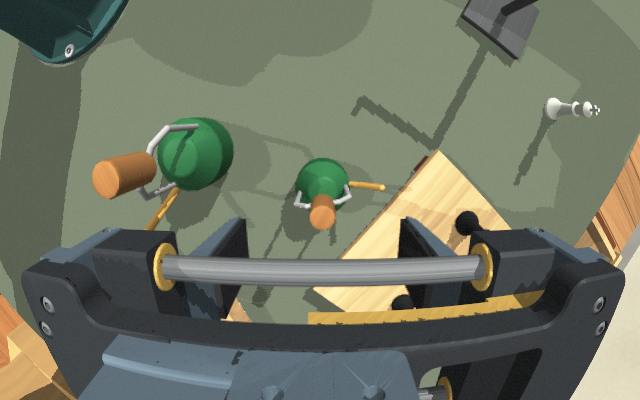

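The wrist view shows the small can between the open fingers. Grip top centre is at about (322,218), body at about (322,183) and spout tip at (382,187). The loop plane runs nearly along the jaw direction.

```bash
cat >> h.py <<'E'
def wz(cal,u,v,z):
    K,R,t=map(np.array,(cal['K'],cal['R'],cal['t'])); d=np.array([u-K[0,2],v-K[1,2]]); r=np.hypot(*d); th=r/K[0,0]
    w=R.T@np.array([*(d/r*np.sin(th)),np.cos(th)]); c=-R.T@t; return c+w*(z-c[2])/w[2]
E
python3 - <<'E'
from h import *
c=imaging.calibration('wrist'); w=cv2.imread('pics/w1.png'); h=cv2.cvtColor(w,cv2.COLOR_BGR2HSV)
m=cv2.inRange(h,(3,120,90),(14,255,255)); m[:190]=0; m[235:]=0; m[:,:300]=0; m[:,345:]=0; ys,xs=np.nonzero(m); print('grip box',xs.min(),xs.max(),ys.min(),ys.max(),len(xs))
m=cv2.inRange(h,(55,100,30),(85,255,255)); m[:,:270]=0; ys,xs=np.nonzero(m); print('body box',xs.min(),xs.max(),ys.min(),ys.max())
print('griptop',wz(c,322,218,.150),'spout',wz(c,382.5,187,.077),'base front',wz(c,323,158,.056))
print('loop',wz(c,302,200,.092),wz(c,346,197,.092))
E
```

```text
grip box 309 334 195 229 433
body box 296 348 158 209
griptop [ 0.53235909 -0.02300988  0.15      ] spout [0.57525309 0.0229107  0.077     ] base front [0.51040425 0.00662907 0.056     ]
loop [ 0.51689521 -0.03516494  0.092     ] [ 0.54893543 -0.00638794  0.092     ]
```

Call:
{"method": "carry_out", "body": {"deltas": [[[-4, 0, 0], [0.02, -0.0035, 0.0005], 0.0912], [[-4, 0, 0], [0.045, -0.0035, 0.0005], 0.0912], [[-4, 0, 0], [0.0675, -0.0035, 0.0005], 0.0912], [[-4, 0, 0], [0.0675, -0.0035, 0.0005], 0.0912], [[-4, 0, 0], [0.0675, -0.0035, 0.0005], 0.04], [[-4, 0, 0], [0.0675, -0.0035, 0.0005], 0.01], [[-4, 0, 0], [0.0675, -0.0035, 0.0005], 0.01], [[-4, 0, 0], [0.0675, -0.0035, 0.0005], 0.01], [[-4, 0, 0], [0.0675, -0.0035, 0.0005], 0.01], [[-4, 0, 0], [0.0675, -0.0035, 0.0005], 0.01]]}}

```text
time: 1.9
tcp_pos: [0.533, -0.0225, 0.1152]
tcp_rot: [-0.572, 1.494, 0.572]
ft_force: [-0.1, 0.9, 0.7]
width: 0.504
```

Call:
{"method": "carry_out", "body": {"deltas": [[[0, 0, 0], [0, 0, 0], 0.01], [[0, 0, 0], [0, 0, 0], 0.01], [[0, 0, 0], [0, 0, 0], 0.01], [[0, 0, 0], [0, 0, 0], 0.01], [[0, 0, 0], [0, 0, 0], 0.01], [[0, 0, 0], [0, 0, 0], 0.01], [[0, 0, 0], [0, 0, 0], 0.01], [[0, 0, 0], [0, 0, 0], 0.01]]}}

```text
time: 2.7
tcp_pos: [0.5331, -0.0225, 0.1152]
tcp_rot: [-0.572, 1.494, 0.572]
ft_force: [-0.0, -0.2, -0.2]
width: 0.215
```

Call:
{"method": "carry_out", "body": {"deltas": [[[0, 0, 0], [-0.01, 0, 0], 0.01], [[0, 0, 0], [-0.03, 0, 0], 0.01], [[0, 0, 0], [-0.055, 0, 0], 0.01], [[0, 0, 0], [-0.08, 0, 0], 0.01], [[0, 0, 0], [-0.09, 0, 0], 0.01], [[0, 0, 0], [-0.09, 0, 0], 0.01], [[0, 0, 0], [-0.09, 0, 0], 0.01]]}}

```text
time: 3.4
tcp_pos: [0.5326, -0.0224, 0.2044]
tcp_rot: [-0.572, 1.495, 0.573]
ft_force: [-0.0, -1.0, -2.3]
width: 0.218
```

Run:
```python
from h import *
print(arm.sense()['width'])
J=lambda a: Rn.from_matrix(np.array([[0,-np.sin(a),np.cos(a)],[0,np.cos(a),np.sin(a)],[-1,0,0]]))
print(delta((0.412,0.297,0.205),J(np.radians(100))))
```

```text
0.21801000309895815
(array([-5.809e+01, -2.000e-02, -6.000e-02]), array([-0.0005,  0.3182,  0.1236]))
```

Call:
{"method": "carry_out", "body": {"deltas": [[[-4, 0, 0], [0, 0.02, 0.008], 0.01], [[-10, 0, 0], [0, 0.06, 0.023], 0.01], [[-17, 0, 0], [0, 0.1, 0.039], 0.01], [[-24, 0, 0], [0, 0.14, 0.054], 0.01], [[-31, 0, 0], [0, 0.18, 0.07], 0.01], [[-38, 0, 0], [0, 0.22, 0.085], 0.01], [[-45, 0, 0], [0, 0.255, 0.099], 0.01], [[-52, 0, 0], [0, 0.285, 0.111], 0.01], [[-57, 0, 0], [0, 0.308, 0.12], 0.01], [[-58, 0, 0], [0, 0.318, 0.1235], 0.01]]}}

```text
time: 4.4
tcp_pos: [0.4107, 0.298, 0.2032]
tcp_rot: [-1.337, 1.123, 1.34]
ft_force: [0.2, -0.6, -1.8]
width: 0.216
```

Run:
```python
from h import *
s=arm.sense(); print(s['tcp_pos'],s['ft_force'],s['dq'].round(2) if hasattr(s['dq'],'round') else s['dq'])
w=imaging.grab_frame('wrist');sc=imaging.grab_frame('scene');sd=imaging.grab_frame('side')
for n,i in (('w2',w),('sc2',sc),('sd2',sd)): cv2.imwrite(f'pics/{n}.png',i)
A=cv2.resize(sc[80:260,400:530],None,fx=2.2,fy=2.2,interpolation=2)
B=cv2.resize(sd[200:400,200:430],None,fx=1.98,fy=1.98,interpolation=2)
E=np.zeros((600,800,3),np.uint8);E[:396,:A.shape[1]]=A[:396];E[:396,300:300+B.shape[1]]=B[:396]
E[396:,:326]=cv2.resize(w,(326,204));cv2.imwrite('pics/v2.png',E)
```

```text
[0.41074024 0.29795738 0.20316973] [ 0.19230744 -0.59727944 -1.80612512] [ 0.17  0.03 -0.04 -0.01  0.01  0.08]
```

View pics/v2.png

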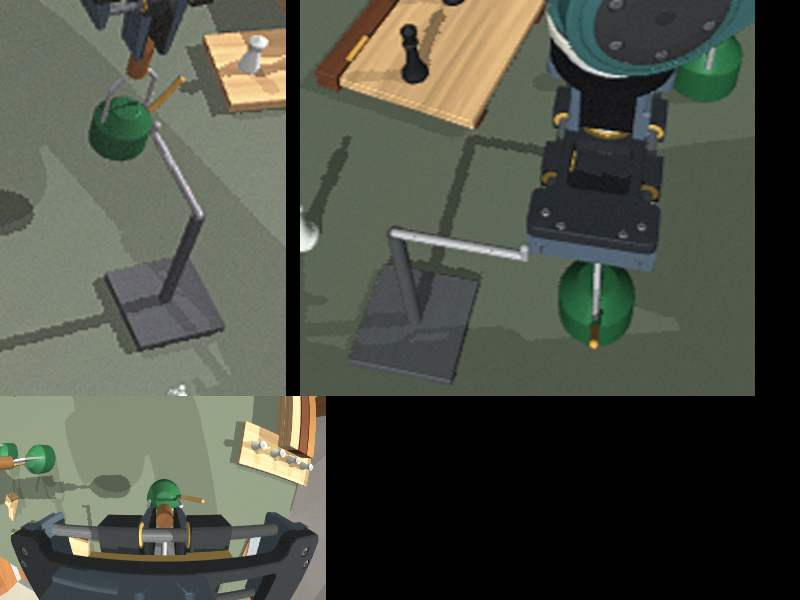

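The can hangs straight from the gripper, just off the hook's free end (hook tip at scene (471,138)). I'll check its lateral alignment with the arm line.

Run:
```python
from h import *
cs,cd=imaging.calibration('scene'),imaging.calibration('side')
f=lambda n,c,x0,x1,y0,y1:None
for n,c,roi in (('sc2',cs,(470,494,132,180)),('sd2',cd,(245,318,310,332))):
    im=cv2.imread(f'pics/{n}.png'); h=cv2.cvtColor(im,cv2.COLOR_BGR2HSV); a,b,y0,y1=roi
    m=((h[...,1]<35)&(h[...,2]>120)).astype(np.uint8); z=np.zeros_like(m); z[y0:y1,a:b]=m[y0:y1,a:b]
    k,l,st,ce=cv2.connectedComponentsWithStats(z,connectivity=8); i=1+st[1:,4].argmax(); ys,xs=np.nonzero(l==i)
    P=np.array([onz(c,x,y,.165)[:2] for x,y in zip(xs,ys)]); v=cv2.fitLine(P.astype(np.float32),cv2.DIST_HUBER,0,.001,.001).ravel()
    print(n,st[i],P[P[:,0].argmin()],P[P[:,0].argmax()],'ang',np.degrees(np.arctan2(v[1],v[0])), 'y at x=.41,.47,.51,.57:',[round(v[3]+v[1]/v[0]*(x-v[2]),4) for x in(.41,.47,.51,.57)])
```

```text
sc2 [472 132  22  23 233] [0.44757256 0.31879848] [0.51689059 0.34819237] ang 7.3735933 y at x=.41,.47,.51,.57: [np.float32(0.3355), np.float32(0.3433), np.float32(0.3484), np.float32(0.3562)]
sd2 [246 316  70  16 319] [0.46512052 0.31151306] [0.57956526 0.32432437] ang 9.399354 y at x=.41,.47,.51,.57: [np.float32(0.2988), np.float32(0.3087), np.float32(0.3153), np.float32(0.3253)]
```

Call:
{"method": "carry_out", "body": {"deltas": [[[0, 0, 0], [0, -0.005, 0], 0.01], [[0, 0, 0], [0, -0.015, 0], 0.01], [[0, 0, 0], [0, -0.025, 0], 0.01], [[0, 0, 0], [0, -0.035, 0], 0.01], [[0, 0, 0], [0, -0.045, 0], 0.01], [[0, 0, 0], [0, -0.055, 0], 0.01], [[0, 0, 0], [0, -0.055, 0], 0.01]]}}

```text
time: 5.25
tcp_pos: [0.4672, 0.3059, 0.2035]
tcp_rot: [-1.334, 1.125, 1.335]
ft_force: [0.6, 0.0, -2.4]
width: 0.22
```

Call:
{"method": "carry_out", "body": {"deltas": [[[0, 0, 0], [0, -0.012, 0], 0.01], [[0, 0, 0], [0, -0.025, 0], 0.01], [[0, 0, 0], [0, -0.038, 0.001], 0.01], [[0, 0, 0], [0, -0.045, 0.001], 0.01], [[0, 0, 0], [0, -0.045, 0.001], 0.01], [[0, 0, 0], [0.008, -0.045, 0.001], 0.01], [[0, 0, 0], [0.015, -0.045, 0.001], 0.01], [[0, 0, 0], [0.02, -0.045, 0.001], 0.01], [[0, 0, 0], [0.02, -0.045, 0.001], 0.01]]}}

```text
time: 6.15
tcp_pos: [0.5106, 0.3143, 0.1824]
tcp_rot: [-1.334, 1.127, 1.336]
ft_force: [-0.9, -0.7, -2.1]
width: 0.217
```

Run:
```python
from h import *
sc=imaging.grab_frame('scene');sd=imaging.grab_frame('side')
for n,i in (('sc3',sc),('sd3',sd)): cv2.imwrite(f'pics/{n}.png',i)
A=cv2.resize(sc[100:250,430:520],None,fx=4,fy=4,interpolation=2)
B=cv2.resize(sd[260:400,200:340],None,fx=3.1,fy=3.1,interpolation=2)
E=np.zeros((600,800,3),np.uint8);E[:,:360]=A;E[:434,362:796]=B;cv2.imwrite('pics/v3.png',E)
```

```text
(no output)
```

View pics/v3.png

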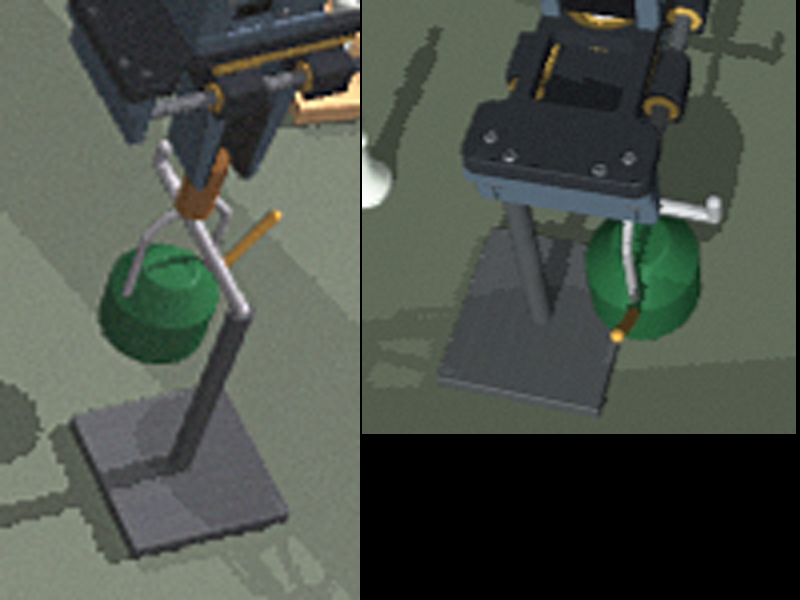

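The loop is threaded over the hook arm, with the arm passing through the hole at scene crop (200,215). The weight is still on the gripper, so I'll lower further.

Call:
{"method": "carry_out", "body": {"deltas": [[[0, 0, 0], [0.001, 0, 0], 0.01], [[0, 0, 0], [0.002, 0, 0], 0.01], [[0, 0, 0], [0.003, 0, 0], 0.01], [[0, 0, 0], [0.003, 0, 0], 0.01]]}}

```text
time: 6.65
tcp_pos: [0.5112, 0.3146, 0.1803]
tcp_rot: [-1.334, 1.125, 1.336]
ft_force: [-0.0, 0.1, -1.1]
width: 0.221
```

Call:
{"method": "carry_out", "body": {"deltas": [[[0, 0, 0], [0.001, 0, 0], 0.01], [[0, 0, 0], [0.0015, 0, 0], 0.01], [[0, 0, 0], [0.0015, 0, 0], 0.024], [[0, 0, 0], [0.0015, 0, 0], 0.03], [[0, 0, 0], [0.0015, 0, 0], 0.05], [[0, 0, 0], [0.0015, 0, 0], 0.07], [[0, 0, 0], [0.0015, 0, 0], 0.08], [[0, 0, 0], [0.0015, 0, 0], 0.08], [[0, 0, 0], [0.0015, 0, 0], 0.08], [[0, 0, 0], [0.0015, 0, 0], 0.08]]}}

```text
time: 7.65
tcp_pos: [0.5111, 0.3145, 0.1788]
tcp_rot: [-1.334, 1.125, 1.336]
ft_force: [-0.2, -0.4, -0.8]
width: 0.823
```

Call:
{"method": "carry_out", "body": {"deltas": [[[0, 0, 0], [-0.01, 0, 0], 0.08], [[0, 0, 0], [-0.03, 0, 0], 0.08], [[0, 0, 0], [-0.06, 0, 0], 0.08], [[0, 0, 0], [-0.09, 0, 0], 0.08], [[0, 0, 0], [-0.09, 0, 0], 0.08]]}}

```text
time: 8.15
tcp_pos: [0.5132, 0.3157, 0.2739]
tcp_rot: [-1.335, 1.119, 1.332]
ft_force: [0.5, 0.5, 0.5]
width: 0.876
```

```bash
cat >> h.py <<'E'
J=lambda deg: Rn.from_matrix(np.array([[0,-np.sin(np.radians(deg)),np.cos(np.radians(deg))],[0,np.cos(np.radians(deg)),np.sin(np.radians(deg))],[-1,0,0]]))
E
python3 - <<'E'
from h import *
print(delta((0.553,-0.26,0.25),J(58)))
sc=imaging.grab_frame('scene');sd=imaging.grab_frame('side')
for n,i in (('sc4',sc),('sd4',sd)): cv2.imwrite(f'pics/{n}.png',i)
E
```

```text
(array([41.82,  0.17,  0.18]), array([ 0.0227,  0.059 , -0.5741]))
```

Call:
{"method": "carry_out", "body": {"deltas": [[[4, 0, 0], [0, 0.003, -0.03], 0.08], [[9, 0, 0], [0, 0.008, -0.075], 0.08], [[14, 0, 0], [0, 0.012, -0.12], 0.08], [[19, 0, 0], [0, 0.017, -0.165], 0.08], [[24, 0, 0], [0, 0.022, -0.21], 0.08], [[29, 0, 0], [0, 0.026, -0.255], 0.08], [[34, 0, 0], [0, 0.031, -0.3], 0.08], [[39, 0, 0], [0, 0.035, -0.345], 0.08], [[42, 0, 0], [0, 0.04, -0.39], 0.08], [[42, 0, 0], [0, 0.044, -0.42], 0.08]]}}

```text
time: 9.25
tcp_pos: [0.5392, -0.109, 0.2689]
tcp_rot: [-0.783, 1.427, 0.785]
ft_force: [0.4, 0.0, -0.8]
width: 0.878
```

Run:
```python
from h import *
print(delta((0.553,-0.26,0.20),J(58)))
sc=imaging.grab_frame('scene');sd=imaging.grab_frame('side')
for n,i in (('sc5',sc),('sd5',sd)): cv2.imwrite(f'pics/{n}.png',i)
A=cv2.resize(sc[210:345,180:420],None,fx=2,fy=2,interpolation=2)
B=cv2.resize(sd[160:400,200:340],None,fx=2.2,fy=2.2,interpolation=2)
A2=cv2.resize(sc[100:250,430:520],None,fx=2.1,fy=2.1,interpolation=2)
E=np.zeros((600,800,3),np.uint8);E[:270,:480]=A;E[272:272+A2.shape[0],:A2.shape[1]]=A2;E[:528,485:793]=B;cv2.imwrite('pics/v5.png',E)
```

```text
(array([-0.36, -0.06, -0.1 ]), array([ 0.0689, -0.0926, -0.1201]))
```

View pics/v5.png

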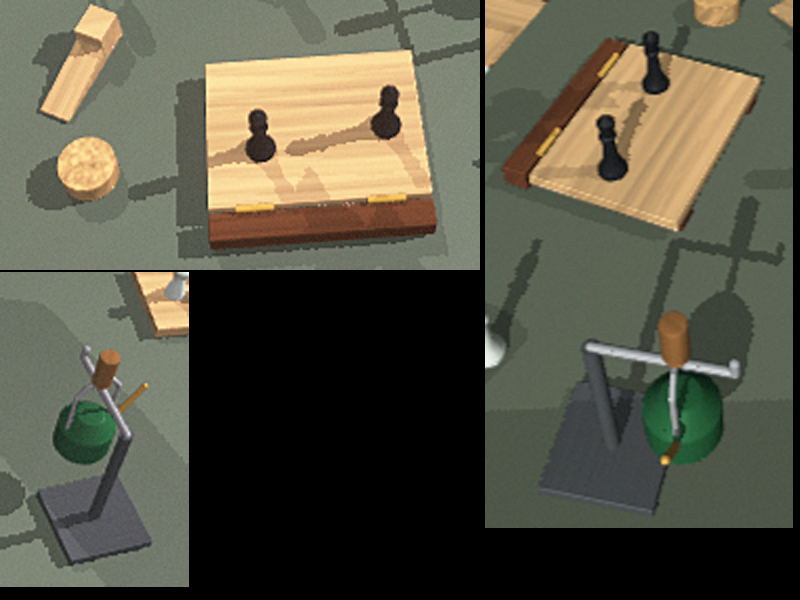

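The can now hangs freely on the hook. The full board outline is visible too, with its near edge at scene crop (206,63)–(411,51) and the wedge at upper left.

Run:
```python
from h import *
cs,cd=imaging.calibration('scene'),imaging.calibration('side')
S=lambda x,y:(180+x/2,210+y/2); B=lambda x,y:(200+(x-485)/2.2,160+y/2.2)
p=[onz(cs,*S(*q),.028)[:2] for q in((206,63),(411,51),(432,194),(208,208))]
q=[onz(cd,*B(*r),.028)[:2] for r in((762,75),(682,221),(530,182),(618,41))]
an=lambda d:round(float(np.degrees(np.arctan2(d[1],d[0]))),1)
for n,P in(('scene',p),('side',q)):
    print(n,np.round(P,4).tolist(),'near mid',((P[0]+P[1])/2).round(4),'edge ang-90',an(P[1]-P[0])-90,'sides',an(P[3]-P[0]),an(P[2]-P[1]))
print('wedge heel',[onz(cs,*S(*q),.045).round(4)[:2] for q in((90,6),(123,19),(111,50),(75,34))],'thin',[onz(cs,*S(*q),.005).round(4)[:2] for q in((39,112),(70,122))])
```

```text
scene [[0.6085, -0.1391], [0.6196, 0.0985], [0.7957, 0.0913], [0.7848, -0.1468]] near mid [ 0.614  -0.0203] edge ang-90 -2.700000000000003 sides -2.5 -2.3
side [[0.6041, -0.1436], [0.6074, 0.0958], [0.7823, 0.1024], [0.7972, -0.1424]] near mid [ 0.6058 -0.0239] edge ang-90 -0.7999999999999972 sides 0.3 2.2
wedge heel [array([ 0.5255, -0.2702]), array([ 0.5482, -0.2316]), array([ 0.5888, -0.2457]), array([ 0.5624, -0.2873])] thin [array([ 0.6379, -0.335 ]), array([ 0.6547, -0.2992])]
```

Call:
{"method": "carry_out", "body": {"deltas": [[[0, 0, 0], [0.01, -0.03, -0.04], 0.08], [[0, 0, 0], [0.03, -0.06, -0.08], 0.08], [[0, 0, 0], [0.05, -0.09, -0.115], 0.08], [[0, 0, 0], [0.069, -0.0926, -0.12], 0.08], [[0, 0, 0], [0.069, -0.0926, -0.12], 0.08], [[0, 0, 0], [0.069, -0.0926, -0.12], 0.08]]}}

```text
time: 9.95
tcp_pos: [0.5527, -0.2593, 0.1994]
tcp_rot: [-0.782, 1.428, 0.786]
ft_force: [0.2, 1.0, -0.2]
width: 0.874
```

Run:
```python
from h import *
s=arm.sense(); print(s['tcp_pos']); c=imaging.calibration('wrist'); np.save('wc',np.array([*c['K'],*c['R'],c['t']]))
w=imaging.grab_frame('wrist'); cv2.imwrite('pics/w6.png',w)
```

```text
[ 0.55272111 -0.25928028  0.19936559]
```

View pics/w6.png

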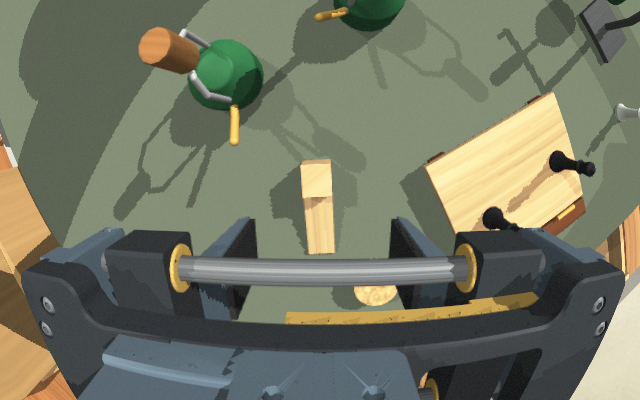

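The wrist view shows the wedge between the fingers, with the heel top face at about (303–331, 166–197) and the thin end at (310–334, 253).

Run:
```python
from h import *
c=imaging.calibration('wrist')
b=wz(c,316,166,.045);f=wz(c,317.3,197,.045);t=wz(c,322,253,.005)
print(b,f,t); d=(t-b)[:2]; print('ang',np.degrees(np.arctan2(d[1],d[0])),'len',np.hypot(*d),'f-b',np.linalg.norm(f-b))
print('board near corners wrist',wz(c,426,168,.028),wz(c,553,94,.028))
print('front corner check', wz(c,303,197,.045),wz(c,331,197,.045))
```

```text
[ 0.53169652 -0.25455079  0.045     ] [ 0.56384566 -0.27326394  0.045     ] [ 0.64317117 -0.31706144  0.005     ]
ang -29.28201060385749 len 0.12780523743034453 f-b 0.03719878074750403
board near corners wrist [ 0.6085826  -0.13913964  0.028     ] [0.61846622 0.09805038 0.028     ]
front corner check [ 0.55473235 -0.28765935  0.045     ] [ 0.57255573 -0.25949228  0.045     ]
```

Call:
{"method": "carry_out", "body": {"deltas": [[[-1, 0, 0], [0.03, 0, -0.002], 0.08], [[-1, 0, 0], [0.075, 0, -0.002], 0.08], [[-1, 0, 0], [0.12, 0, -0.002], 0.08], [[-1, 0, 0], [0.155, 0, -0.002], 0.08], [[-1, 0, 0], [0.178, 0, -0.002], 0.08], [[-1, 0, 0], [0.185, 0, -0.002], 0.06], [[-1, 0, 0], [0.185, 0, -0.002], 0.03], [[-1, 0, 0], [0.185, 0, -0.002], 0.02], [[-1, 0, 0], [0.185, 0, -0.002], 0.02], [[-1, 0, 0], [0.185, 0, -0.002], 0.02]]}}

```text
time: 11.0
tcp_pos: [0.5525, -0.2612, 0.0166]
tcp_rot: [-0.798, 1.42, 0.798]
ft_force: [0.3, 0.4, 0.5]
width: 0.467
```

Call:
{"method": "carry_out", "body": {"deltas": [[[0, 0, 0], [0, 0, 0], 0.02], [[0, 0, 0], [0, 0, 0], 0.02], [[0, 0, 0], [0, 0, 0], 0.02], [[0, 0, 0], [0, 0, 0], 0.02], [[0, 0, 0], [0, 0, 0], 0.02]]}}

```text
time: 11.5
tcp_pos: [0.5524, -0.2612, 0.0165]
tcp_rot: [-0.798, 1.421, 0.798]
ft_force: [-0.1, -0.8, -0.3]
width: 0.222
```

Run:
```python
from h import *
w=imaging.grab_frame('wrist'); sc=imaging.grab_frame('scene'); sd=imaging.grab_frame('side')
cv2.imwrite('pics/w7.png',w)
A=cv2.resize(sc[150:310,150:290],None,fx=2.4,fy=2.4,interpolation=2); B=cv2.resize(sd[100:220,290:420],None,fx=3,fy=3,interpolation=2)
E=np.zeros((600,800,3),np.uint8);E[:384,:336]=A;E[:360,340:730]=B;E[384:,300:646]=cv2.resize(w,(346,216));cv2.imwrite('pics/v7.png',E)
```

```text
(no output)
```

View pics/v7.png

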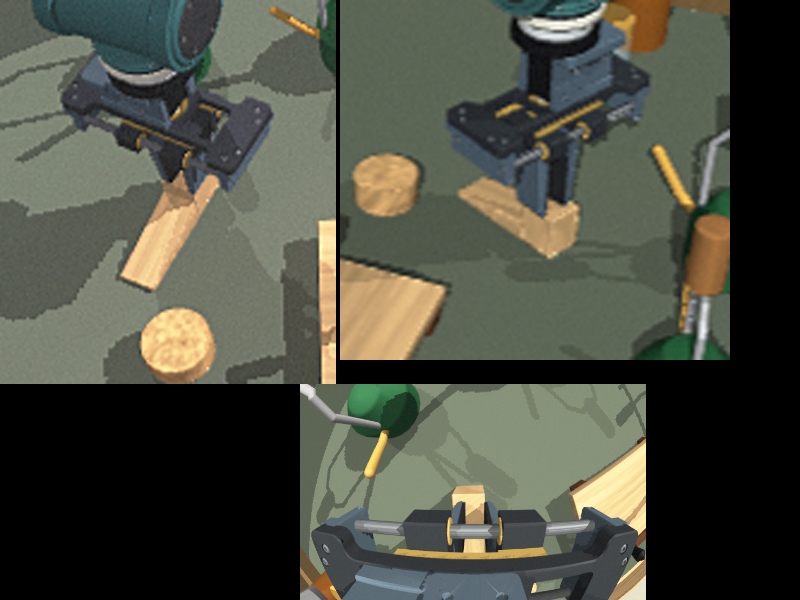

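Run:
```python
from h import *
s=arm.sense(); cs,cd=imaging.calibration('scene'),imaging.calibration('side'); T=Rn.from_rotvec(s['tcp_rot']).as_matrix()
for o in (-.010,0,.010):
    P=s['tcp_pos']+T[:,2]*o; a=proj(cd,P);b=proj(cs,P); print(o,P.round(4),'side crop',((a-[290,100])*3+[340,0]).round(),'scene crop',((b-[150,150])*2.4).round())
w=cv2.imread('pics/w7.png'); sd=imaging.grab_frame('side'); 
A=cv2.resize(w[140:330,200:420],None,fx=3.1,fy=3.1,interpolation=2); cv2.imwrite('pics/v8.png',A[:600])
print(s['width'],s['ft_force'])
```

```text
-0.01 [ 0.5473 -0.2697  0.0165] side crop [547. 221.] scene crop [186. 185.]
0 [ 0.5525 -0.2612  0.0165] side crop [540. 225.] scene crop [194. 189.]
0.01 [ 0.5577 -0.2526  0.0165] side crop [532. 230.] scene crop [203. 192.]
0.2174066085854392 [-0.53130703 -1.23172257 -0.35908153]
```

View pics/v8.png

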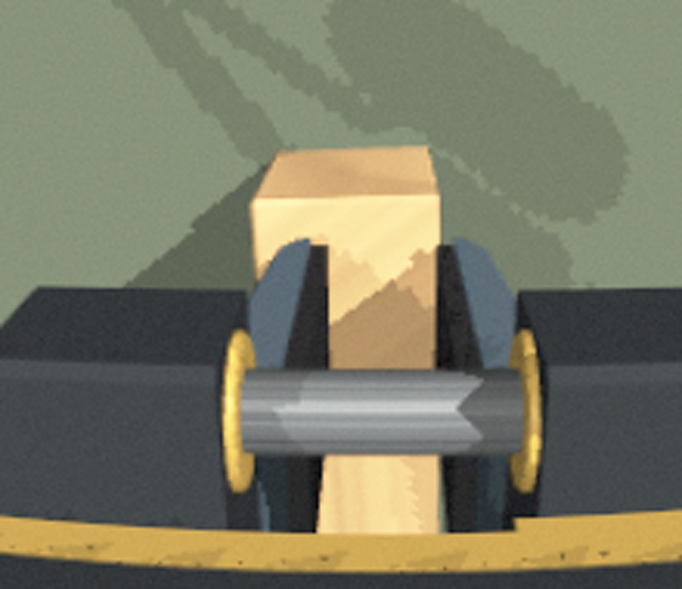

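Call:
{"method": "carry_out", "body": {"deltas": [[[0, 0, 0], [0, 0, 0], 0.09], [[0, 0, 0], [0, 0, 0], 0.09], [[0, 0, 0], [0, 0, 0], 0.09], [[0, 0, 0], [0, 0, 0], 0.09], [[0, 0, 0], [0, 0, 0], 0.09], [[0, 0, 0], [0, 0, 0], 0.09], [[0, 0, 0], [0, 0, 0], 0.09]]}}

```text
time: 12.4
tcp_pos: [0.5525, -0.2612, 0.0165]
tcp_rot: [-0.798, 1.42, 0.798]
ft_force: [-0.0, 0.6, 0.0]
width: 0.801
```

Run:
```python
from h import *
s=arm.sense(); print(s['tcp_pos'],s['width'])
w=imaging.grab_frame('wrist'); sd=imaging.grab_frame('side'); sc=imaging.grab_frame('scene')
cv2.imwrite('pics/w8.png',w); cv2.imwrite('pics/sd8.png',sd)
A=cv2.resize(w[140:300,200:440],None,fx=2.4,fy=2.4,interpolation=2); B=cv2.resize(sd[100:195,290:410],None,fx=4,fy=4,interpolation=2)
C=cv2.resize(sc[150:290,150:270],None,fx=2.1,fy=2.1)
E=np.zeros((600,800,3),np.uint8);E[:220]=0
E[:A.shape[0],:A.shape[1]]=A; E[A.shape[0]:,:0]=0
E2=np.zeros((600,800,3),np.uint8);E2[:380,:480]=B;E2[384:600,:324]=cv2.resize(A[:,:],(324,216));E2[:294,485:485+252]=C
E2[300:600,490:800]=cv2.resize(w[150:270,260:384],(310,300)); cv2.imwrite('pics/v9.png',E2)
c=imaging.calibration('wrist')
def pj(X):
    p=np.array(c['R'])@X+c['t']; th=np.arctan2(np.hypot(p[0],p[1]),p[2]); d=p[:2]/np.hypot(p[0],p[1]); return np.array(c['K'])[:2,2]+d*th*np.array(c['K'])[0,0]
T=Rn.from_rotvec(s['tcp_rot']).as_matrix()
for dx in (0,-.02,-.03):
    print(dx,[pj(s['tcp_pos']+T@np.array([dx,.016,z])).round(0) for z in(-.045,.045)])
```

```text
[ 0.55246778 -0.26115607  0.01651837] 0.8006183002293064
0 [array([257., 205.]), array([388., 205.])]
-0.02 [array([250., 213.]), array([394., 213.])]
-0.03 [array([247., 218.]), array([398., 218.])]
```

View pics/v9.png

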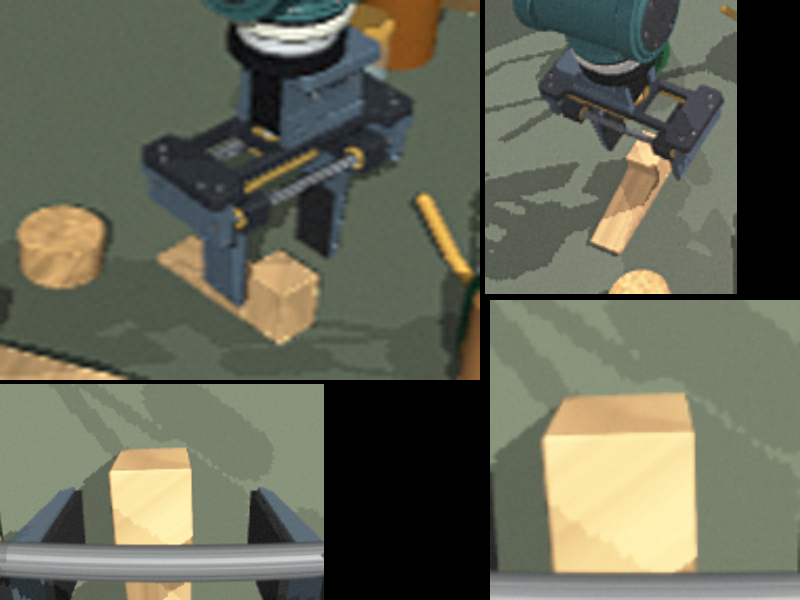

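The tips match a point about 30 mm short of the reported TCP, and the fingers are hovering at heel-top height. I'll cross-check that in the side view and re-measure the wedge.

Run:
```python
from h import *
s=arm.sense(); cd=imaging.calibration('side'); c=imaging.calibration('wrist'); T=Rn.from_rotvec(s['tcp_rot']).as_matrix()
for dx in (0,-.015,-.02,-.03):
    print(dx,[proj(cd,s['tcp_pos']+T@np.array([dx,y,.043])).round(1) for y in(-.016,0,.016)])
a,b=wz(c,281,203,.045),wz(c,342,203,.045); m=(a+b)/2; print('back edge',a,b,'width',np.linalg.norm(a-b),'tool frame', T.T@(m-s['tcp_pos']), np.degrees(np.arctan2(*(b-a)[1::-1])))
```

```text
0 [array([341.5, 178.4]), array([345.2, 181.3]), array([349. , 184.2])]
-0.015 [array([341.7, 174.3]), array([345.4, 177.2]), array([349.3, 180.1])]
-0.02 [array([341.7, 172.9]), array([345.5, 175.8]), array([349.4, 178.7])]
-0.03 [array([341.8, 170.2]), array([345.7, 173. ]), array([349.5, 175.9])]
back edge [ 0.51867347 -0.26871894  0.045     ] [ 0.53717822 -0.23829044  0.045     ] width 0.035613473464282557 tool frame [-0.02845507  0.02496486 -0.00624626] 58.6946037382635
```

Both views agree that the real fingertips sit about 30 mm above the reported TCP, so last time the fingers closed just over the heel. I'll shift onto the heel and go lower in steps, watching the force.

Call:
{"method": "carry_out", "body": {"deltas": [[[0, 0, 0], [0, 0.005, -0.006], 0.085], [[0, 0, 0], [0.008, 0.005, -0.006], 0.085], [[0, 0, 0], [0.018, 0.005, -0.006], 0.085], [[0, 0, 0], [0.024, 0.005, -0.006], 0.085], [[0, 0, 0], [0.024, 0.005, -0.006], 0.085]]}}

```text
time: 13.05
tcp_pos: [0.5443, -0.2633, -0.0089]
tcp_rot: [-0.797, 1.422, 0.799]
ft_force: [-0.2, 0.6, 0.3]
width: 0.935
```

Call:
{"method": "carry_out", "body": {"deltas": [[[0, 0, 0], [0.003, 0, 0], 0.085], [[0, 0, 0], [0.006, 0, 0], 0.085], [[0, 0, 0], [0.007, 0, 0], 0.085]]}}

```text
time: 13.35
tcp_pos: [0.5442, -0.2632, -0.0162]
tcp_rot: [-0.797, 1.422, 0.8]
ft_force: [0.7, 0.4, 0.6]
width: 0.928
```

No contact with the bench, and the tips are at about 14 mm. Closing on the heel.

Call:
{"method": "carry_out", "body": {"deltas": [[[0, 0, 0], [0, 0, 0], 0.02], [[0, 0, 0], [0, 0, 0], 0.02], [[0, 0, 0], [0, 0, 0], 0.02], [[0, 0, 0], [0, 0, 0], 0.02], [[0, 0, 0], [0, 0, 0], 0.02], [[0, 0, 0], [0, 0, 0], 0.02], [[0, 0, 0], [0, 0, 0], 0.02], [[0, 0, 0], [0, 0, 0], 0.02], [[0, 0, 0], [0, 0, 0], 0.02], [[0, 0, 0], [0, 0, 0], 0.02]]}}

```text
time: 14.35
tcp_pos: [0.5442, -0.2632, -0.0162]
tcp_rot: [-0.797, 1.422, 0.799]
ft_force: [-0.9, 0.8, -0.4]
width: 0.396
```

Call:
{"method": "carry_out", "body": {"deltas": [[[0, 0, 0], [0, 0, 0], 0.02], [[0, 0, 0], [0, 0, 0], 0.02], [[0, 0, 0], [0, 0, 0], 0.02], [[0, 0, 0], [0, 0, 0], 0.02]]}}

```text
time: 14.75
tcp_pos: [0.5442, -0.2632, -0.0162]
tcp_rot: [-0.797, 1.422, 0.8]
ft_force: [-0.1, -0.9, 0.0]
width: 0.393
```

The wedge is gripped (opening 35.9 mm). I'll lift it, carry it to just in front of the board's middle and turn it straight.

Call:
{"method": "carry_out", "body": {"deltas": [[[0, 0, 0], [-0.015, 0, 0], 0.02], [[0, 0, 0], [-0.04, 0, 0], 0.02], [[0, 0, 0], [-0.06, 0, 0], 0.02], [[0, 0, 0], [-0.06, 0, 0], 0.02]]}}

```text
time: 15.15
tcp_pos: [0.5461, -0.2641, 0.0472]
tcp_rot: [-0.8, 1.419, 0.796]
ft_force: [0.8, -0.0, -2.6]
width: 0.396
```

Run:
```python
from h import *
print(arm.sense()['width'],arm.sense()['ft_force'],delta((0.485,-0.0162,0.044),J(87.8)))
```

```text
0.3958582409890942 [ 0.78230963 -0.02056298 -2.61281426] (array([-29.11,  -0.08,   0.1 ]), array([0.0027, 0.1811, 0.18  ]))
```

Call:
{"method": "carry_out", "body": {"deltas": [[[-2, 0, 0], [0, 0.02, 0.015], 0.02], [[-6, 0, 0], [0, 0.045, 0.035], 0.02], [[-10, 0, 0], [0, 0.07, 0.06], 0.02], [[-14, 0, 0], [0, 0.095, 0.085], 0.02], [[-18, 0, 0], [0, 0.12, 0.112], 0.02], [[-22, 0, 0], [0, 0.145, 0.138], 0.02], [[-26, 0, 0], [0, 0.166, 0.16], 0.02], [[-29, 0, 0], [0.002, 0.178, 0.175], 0.02], [[-29, 0, 0], [0.002, 0.181, 0.18], 0.02], [[-29, 0, 0], [0.002, 0.181, 0.18], 0.02]]}}

```text
time: 16.15
tcp_pos: [0.4851, -0.0159, 0.0447]
tcp_rot: [-1.181, 1.229, 1.178]
ft_force: [0.0, -0.8, -0.6]
width: 0.393
```

Run:
```python
from h import *
s=arm.sense(); print(s['tcp_pos'],s['width'])
w=imaging.grab_frame('wrist'); sc=imaging.grab_frame('scene'); sd=imaging.grab_frame('side')
for n,i in (('w10',w),('sc10',sc),('sd10',sd)): cv2.imwrite(f'pics/{n}.png',i)
A=cv2.resize(sc[170:330,260:420],None,fx=2.3,fy=2.3,interpolation=2); B=cv2.resize(sd[150:290,220:390],None,fx=2.5,fy=2.5,interpolation=2)
E=np.zeros((600,800,3),np.uint8);E[:368,:368]=A;E[:350,372:797]=B;E[372:,:365]=cv2.resize(w,(365,228));cv2.imwrite('pics/v10.png',E)
```

```text
[ 0.48507923 -0.01594343  0.04470753] 0.39339923597828663
```

View pics/v10.png

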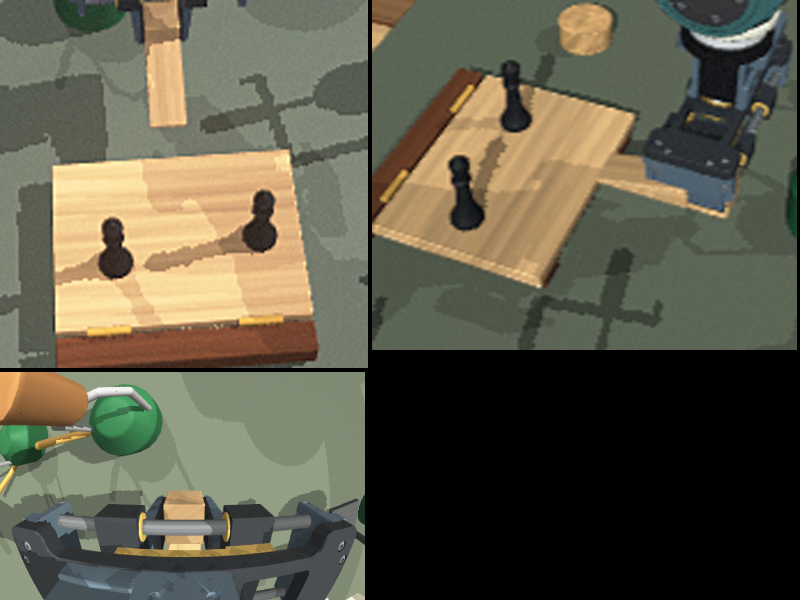

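The wedge is held straight, thin end towards the board's middle, a short way in front of the near edge. Queens and cork are untouched. That was the 12th and last picture viewed, so from here I go by numbers. Lowering to the bench.

Call:
{"method": "carry_out", "body": {"deltas": [[[0, 0, 0], [0.02, 0, 0], 0.02], [[0, 0, 0], [0.04, 0, 0], 0.02], [[0, 0, 0], [0.052, 0, 0], 0.02], [[0, 0, 0], [0.058, 0, 0], 0.02], [[0, 0, 0], [0.059, 0, 0], 0.02], [[0, 0, 0], [0.059, 0, 0], 0.02]]}}

```text
time: 16.9
tcp_pos: [0.4857, -0.0173, -0.0139]
tcp_rot: [-1.18, 1.229, 1.176]
ft_force: [0.1, -0.4, -1.3]
width: 0.395
```

Call:
{"method": "carry_out", "body": {"deltas": [[[0, 0, 0], [0.001, 0, 0], 0.02], [[0, 0, 0], [0.0025, 0, 0], 0.02], [[0, 0, 0], [0.0025, 0, 0], 0.02]]}}

```text
time: 17.2
tcp_pos: [0.4861, -0.0173, -0.0161]
tcp_rot: [-1.181, 1.228, 1.175]
ft_force: [0.8, -0.9, 0.2]
width: 0.391
```

Call:
{"method": "carry_out", "body": {"deltas": [[[0, 0, 0], [0, -0.01, 0], 0.02], [[0, 0, 0], [0, -0.02, 0], 0.02], [[0, 0, 0], [0, -0.03, 0], 0.02], [[0, 0, 0], [0, -0.04, 0], 0.02], [[0, 0, 0], [0, -0.045, 0], 0.02], [[0, 0, 0], [0, -0.045, 0], 0.02]]}}

```text
time: 17.8
tcp_pos: [0.5319, -0.0193, -0.016]
tcp_rot: [-1.181, 1.228, 1.175]
ft_force: [-0.0, 0.7, -0.7]
width: 0.392
```

Call:
{"method": "carry_out", "body": {"deltas": [[[0, 0, 0], [0, -0.004, 0], 0.02], [[0, 0, 0], [0, -0.004, 0], 0.02]]}}

```text
time: 18.0
tcp_pos: [0.5359, -0.0195, -0.016]
tcp_rot: [-1.181, 1.228, 1.175]
ft_force: [-0.5, -0.4, -0.9]
width: 0.392
```

Call:
{"method": "carry_out", "body": {"deltas": [[[0, 0, 0], [0, -0.004, 0], 0.02], [[0, 0, 0], [0, -0.004, 0], 0.02]]}}

```text
time: 18.2
tcp_pos: [0.5398, -0.0196, -0.0162]
tcp_rot: [-1.181, 1.228, 1.175]
ft_force: [0.7, 0.5, -1.6]
width: 0.392
```

Call:
{"method": "carry_out", "body": {"deltas": [[[0, 0, 0], [0, -0.004, 0], 0.02], [[0, 0, 0], [0, -0.004, 0], 0.02]]}}

```text
time: 18.4
tcp_pos: [0.5428, -0.0197, -0.0162]
tcp_rot: [-1.179, 1.23, 1.177]
ft_force: [-6.7, 0.9, 7.4]
width: 0.39
```

Call:
{"method": "carry_out", "body": {"deltas": [[[0, 0, 0], [0, -0.004, 0], 0.02], [[0, 0, 0], [0, -0.004, 0], 0.02]]}}

```text
time: 18.6
tcp_pos: [0.5458, -0.0198, -0.0163]
tcp_rot: [-1.178, 1.231, 1.179]
ft_force: [-6.6, 1.0, 8.9]
width: 0.393
```

Call:
{"method": "carry_out", "body": {"deltas": [[[0, 0, 0], [0, -0.004, 0], 0.02], [[0, 0, 0], [0, -0.008, 0], 0.02], [[0, 0, 0], [0, -0.012, 0], 0.02], [[0, 0, 0], [0, -0.012, 0], 0.02]]}}

```text
time: 19.0
tcp_pos: [0.5571, -0.0202, -0.0163]
tcp_rot: [-1.177, 1.233, 1.18]
ft_force: [-5.4, 0.1, 4.6]
width: 0.393
```

Call:
{"method": "carry_out", "body": {"deltas": [[[0, 0, 0], [0, -0.004, 0], 0.02], [[0, 0, 0], [0, -0.007, 0], 0.02], [[0, 0, 0], [0, -0.007, 0], 0.02]]}}

```text
time: 19.3
tcp_pos: [0.5632, -0.0204, -0.0164]
tcp_rot: [-1.176, 1.234, 1.182]
ft_force: [-7.9, -0.2, 7.5]
width: 0.39
```

Run:
```python
from h import *
s=arm.sense(); print(s['tcp_pos'],s['ft_force'],s['width']); cs,cd=imaging.calibration('scene'),imaging.calibration('side')
sc=imaging.grab_frame('scene'); sd=imaging.grab_frame('side'); cv2.imwrite('pics/sc11.png',sc); cv2.imwrite('pics/sd11.png',sd)
g=lambda f:cv2.cvtColor(f if not isinstance(f,str) else cv2.imread(f),cv2.COLOR_BGR2GRAY).astype(np.float32)
def sh(a,b,u,v,r=9):
    A,B=[g(x)[v-r:v+r,u-r:u+r] for x in(a,b)]; return np.round(cv2.phaseCorrelate(A,B,cv2.createHanningWindow((2*r,2*r),cv2.CV_32F))[0],2)
pr=lambda c,X:(proj(c,np.array(X)+[0,0,.0055])-proj(c,X)).round(2)
print('side corner +y',sh('pics/sd10.png',sd,291,261),'expected for 5.5mm',pr(cd,(.616,.099,.028)))
print('scene corners',sh('pics/sc10.png',sc,387,236),sh('pics/sc10.png',sc,284,242),'expected',pr(cs,(.616,.099,.028)),pr(cs,(.609,-.14,.028)))
print('ref static far beam side',sh('pics/sd10.png',sd,220,240),'scene',sh('pics/sc10.png',sc,300,325))
h=cv2.cvtColor(sd,cv2.COLOR_BGR2HSV); m=cv2.inRange(h,(55,120,40),(80,255,255)); 
for n,a in(('can static vs sd5',sh('pics/sd5.png',sd,288,345,20)),('queens',[sh('pics/sc10.png',sc,310,278,14),sh('pics/sc10.png',sc,374,266,14)]),('king',sh('pics/sc5.png',sc,475,268,16)),('cork',sh('pics/sc5.png',sc,224,294,18))): print(n,a)
```

```text
[ 0.56318004 -0.02043544 -0.01636223] [-7.87950788 -0.19621362  7.47382057] 0.39030352564691057
side corner +y [ 0.89 -0.18] expected for 5.5mm [-0.15 -1.53]
scene corners [ 0.3  -0.61] [-0.5  -0.53] expected [ 0.18 -1.21] [-0.21 -1.18]
ref static far beam side [-0.31  0.02] scene [0.04 0.4 ]
can static vs sd5 [ 0.01 -0.01]
queens [array([ 0.06, -0.2 ]), array([ 0.4 , -0.21])]
king [ 0.11 -0.17]
cork [-0.02  0.03]
```

Run:
```python
from h import *
cs,cd=imaging.calibration('scene'),imaging.calibration('side')
def edges(f,cols,r0,r1):
    g=cv2.GaussianBlur(cv2.cvtColor(cv2.imread(f),cv2.COLOR_BGR2GRAY).astype(np.float32),(3,3),0); out=[]
    for c in cols:
        p=g[r0:r1,c]; d=np.abs(np.gradient(p)); k=d.argmax(); w=d[max(k-2,0):k+3]; out.append(r0+(w*np.arange(max(k-2,0),max(k-2,0)+len(w))).sum()/w.sum())
    return np.array(out)
for cols in (range(287,305),range(366,384)):
    e={f:edges(f'pics/{f}.png',cols,228,250) for f in('sc5','sc10','sc11')}
    print('scene near edge shift 5->10, 10->11, 5->11',[np.median(e[b]-e[a]).round(2) for a,b in(('sc5','sc10'),('sc10','sc11'),('sc5','sc11'))])
# side: +y side edge of board near corner, vertical profiles (lower edge of thickness vs bench)
for cols in (range(272,288),range(240,256)):
    e={f:edges(f'pics/{f}.png',cols,248,272) for f in('sd5','sd10','sd11')} if cols[0]>260 else {f:edges(f'pics/{f}.png',cols,238,262) for f in('sd5','sd10','sd11')}
    print('side',[np.median(e[b]-e[a]).round(2) for a,b in(('sd5','sd10'),('sd10','sd11'),('sd5','sd11'))])
w=imaging.grab_frame('wrist'); cv2.imwrite('pics/w11.png',w)
a,b=[cv2.cvtColor(x,cv2.COLOR_BGR2GRAY).astype(np.float32)[190:235,295:350] for x in(cv2.imread('pics/w10.png'),w)]
print('wedge in hand shift',cv2.phaseCorrelate(a,b,cv2.createHanningWindow((55,45),cv2.CV_32F)))
```

```text
scene near edge shift 5->10, 10->11, 5->11 [np.float64(-0.02), np.float64(-0.71), np.float64(-0.79)]
scene near edge shift 5->10, 10->11, 5->11 [np.float64(0.15), np.float64(-1.02), np.float64(-0.91)]
side [np.float64(0.03), np.float64(-1.4), np.float64(-1.38)]
side [np.float64(0.05), np.float64(-0.47), np.float64(-0.5)]
wedge in hand shift ((-1.3621292657858248, 0.311319613317), 0.5678803705286096)
```

Lift estimates agree. Travel past first contact gives about 4.9 mm, the side view about 5 mm and the scene view about 4 mm, so the lip is at roughly 18–19 mm. I'll check it's at rest and hand in.

Run:
```python
from h import *
for _ in range(4): imaging.grab_frame('side')
s=arm.sense(); print(s['time'],s['tcp_pos'],s['ft_force'],s['width'],np.abs(s['dq']).max())
print(workorder.close_job())
```

```text
19.65 [ 0.56315049 -0.02044774 -0.01638363] [-6.16365576  0.3497588   5.2808714 ] 0.391282988455066 0.0021253762052307473
the job is handed in; nothing more can be done
None
```

The job is handed in at about 19.7 s. The smallest oil can hangs by its loop on the hook, let go of. The wedge lies flat under the middle of the board's near edge, still gripped (opening 35.7 mm) and pushing with about 6 N.

**Lift:** the lip is at roughly 18–19 mm. Three rough estimates gave about 4.9 mm (wedge travel past first contact), 5 mm (side view edge shift) and 4 mm (scene view edge shift).

**Other things:** the can has not moved on the hook since it was released. Queens, king and cork shifted by less than half a pixel, and the arm was at rest.

**Checks that failed or disagreed:**
- **First grasp missed:** my first try at the wedge closed just above the heel. Wrist and side views showed the fingertips about 30 mm behind the reported TCP, so I lowered further and gripped it properly. By the same offset, the can was probably held only near the top of its grip, but that hold was good.
- **Unreliable first lift check:** patch correlation on the board corners gave inconsistent shifts. I used edge profiles instead, and the scene and side results still differ by about 1 mm.
- **Wedge in the hand:** the last wrist check gave a weak shift of about 1.4 px sideways for the wedge in the grip. I did not follow it up.
- **Not seen at the end:** all 12 picture views were used before the push, so the final pose was checked by numbers only.

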